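# Lift the lid of the fastener chest, freeing its catch if it holds

## Task

Tug the closed lid of the grey fastener chest up by its bar handle, before moving the release knob, to learn whether the catch is holding it. If it is caught, free it by sliding the release knob away from the handle; then raise the lid about half open (45 degrees) and finish while still holding it there by the handle, since it falls shut on its own. Leave the other things on the bench where they are.

Things in the scene. Friction and masses are not known exactly. Their poses are not given: they have to be found in the camera images.
- chest: Low grey painted steel chest for fasteners, fixed to the bench, 200 mm deep (its x) by 300 mm wide (its y) by 88 mm high with the lid shut. Origin at the centre of its underside; its x points away from the robot towards the hinge side, y to the left along the front, z up. In front of its front wall, on the right, sits a latch housing 50 mm deep (x -150 to -100 mm), 100 mm wide (y -140 to -40 mm), 55 mm high.
- lid (a joint): Opening angle of the chest's lid in rad: 0 shut, growing as the front edge rises, stop at 1.4; never stays open by itself. The lid weighs 0.5 to 1 kg. When the hidden catch holds, the lid still lifts about 0.05 rad (some 10 mm at the handle) and then stops dead; when it is not caught it just keeps rising. Nothing outside shows which.
- bar (a point): Centre of the lid's handle: a round steel bar 10 mm thick and about 100 mm long, lying along the chest's y, on two slanting arms. With the lid shut the bar's centre is 118 mm above the bench, 30 mm above the lid's top and 20 mm in front of the lid's front edge, left of the chest's middle (chest x -120, y +50 mm). It moves with the lid and may turn between the fingers.
- hinge (a point): Middle of the lid's hinge line, 80 mm above the bench at the chest's far edge (chest x +100, y 0 mm). The hinge line runs along the chest's y.
- knob (a point): Centre of the release knob: an upright steel block 22 mm (chest x) by 14 mm (chest y) by 42 mm high on top of the latch housing at the front right; this point is 82 mm above the bench, the knob's top at 98 mm, the housing's top at 55 mm. It moves with the knob; it starts at chest x -125, y about -85 mm.
- release (a joint): Travel of the release knob in m: near 0 at the start (0 to 2 mm) whether caught or not, growing as it slides along the chest's -y (away from the bar handle, to the right seen from the robot), stop at 20.5 mm. Takes about 3 N and stays where it is left. Slid past about 16 mm it has freed the catch, which then stays free; slide it with the lid down.
- light_a_mid (a point): Black LED work light bar 36 x 150 x 22 mm lying in front of the chest, left of the latch housing; bystander, point at its middle.
- light_b_mid (a point): Black LED work light bar 36 x 150 x 22 mm lying to the right of the chest; bystander, point at its middle.
- light_c_mid (a point): Shorter black LED work light bar 36 x 110 x 22 mm lying to the left of the chest; bystander, point at its middle.
- tape_mid (a point): Roll of paper tape 90 mm across, 25 mm high, lying flat; bystander, point at its centre.
- jar_mid (a point): Amber jar 60 mm across, 90 mm high; bystander, point at its centre.
- driver_mid (a point): Screwdriver lying on the bench; bystander, point near its middle.
- tub_mid (a point): Open grey tub of bolts 100 x 140 x 50 mm; bystander, point at its centre.

How it is judged (in metres and radians):
On the way, in this order (a step that is already met when the one before it is completed fails the run):
1. the lid was tugged up by its play while the release knob still stood at its start (value of joint lid above 0.02 rad and value of joint release below 0.006 m), for 0.1 s.
2. the lid came up clear of the catch (value of joint lid above 0.3 rad), for 0.2 s.
At the end, for the whole second after the job is handed in: The lid stands still between 0.55 and 1.1 rad (about 32 to 63 degrees) open, carried by the robot's fingers alone at the bar handle, which touch it with at least 0.8 N and are within 65 mm of the bar's centre; the program ends holding it (value of joint lid between 0.55 and 1.1 rad and velocity of joint lid between -0.1 and 0.1 rad/s and contact force between the fingers and lid above 0.8 N and distance between the grasp point and bar below 0.065 m); the arm keeps its last pose, push and grip.
It fails at once if another thing on the bench was moved by more than 30 mm (distance of any of light_a_mid, light_b_mid, light_c_mid, tape_mid, jar_mid, driver_mid, tub_mid from where it was at the start of the episode above 0.03 m).
It also fails if it takes over 56 s, if anything falls off the work surface, if the arm or the gripper's body presses on something with over 40 N, if the wrist force passes 120 N, or if a joint passes its speed limit or range.

## Robot

A 7-joint arm with a two-finger parallel gripper is mounted at the origin on the work surface. World frame = base frame: x ahead of the robot, y to its left, z up, the work surface at z = 0. Lengths are in mm, angles in rad, forces in N, time in s.
With the tool pointing down it reaches from about 400 to 875 mm from the base axis. Payload 4.4 kg.
Tool frame: the origin (TCP) lies midway between the tips of the shut fingers; the grasp point (between the pads) lies 19 mm behind it (ctrl.grip_point_offset is the distance from the TCP to the grasp point, in mm); z points along the fingers, y is the direction in which the jaws open and shut (so a half turn about z gives the same grasp; the last joint's range is limited). The gripper opens to 85 mm and grips with 20 to 120 N. Pads are 22 mm wide; open, the fingers measure 114 mm over their backs; the gripper's body (76 mm by 85 mm) begins 54 mm behind the grasp point. The pads swing forward as they close: fully open they stand 13 mm farther back than shut.
Start: joints at [1.068, 0.628, 0.038, 1.517, -0.027, 0.996, -0.02], TCP at [275.006, -588.973, 231.313] pointing down, gripper open.
Joint ranges: [-3.06, 3.06], [-0.37, 2.12], [-1.25, 1.32], [0.18, 2.47], [-1.1, 4.24], [0.23, 1.98], [-2.94, 2.94]. Speed limits (rad/s): [2.57, 2.57, 3.14, 3.14, 3.14, 3.14, 3.14].

## Interface

Orientations are given as [roll, pitch, yaw] about the fixed x, y, z axes, in that order (R = Rz(yaw) Ry(pitch) Rx(roll)).
In Python, from cell import ctrl, imaging, models gives the robot as it stands. The module is installed in compiled form; this text tells all that it offers.
- The arm moves only by the tool drive_tool, never from a script. Its argument "deltas" is text: rows parted by semicolons, each of 5 numbers parted by spaces: the shift along the tool's x, y, z in m, then the turn about the tool's z in degrees, then the finger opening in m, from 0 to 0.0854. A call has 1 to 12 rows; each row is the pose to reach, as a shift and turn from the pose commanded when the call began, along the tool's axes at that moment; what a row does not reach only later rows make up. A row lasts 1/8 s, in which the tool goes at most 62.5 mm and 10.7 degrees, less where a joint would pass 70% of its speed; a pose out of reach is approached as far as the arm can. A call with a gripper value outside its range is refused whole. The fingers move at their own pace and stop on an object; the grip force is fixed at half the most. Time passes only in rows, so rows that repeat a pose let the fingers close. It gives the time, the measured TCP pose, the force and the opening at its end, in the units of the state.
- ctrl.read_state(): the state, without advancing time (a new reading comes with each control period).
- imaging.get_image(name): name is "side" or "top"; returns a dict with "color" (420x560x3 uint8, red, green, blue), "range_z" (420x560 float32, mm along the optical axis (not along the pixel's ray), 0 where there is no reading), "vfov" (degrees; the focal length in pixels is half the picture's height over the tangent of half this angle, whatever the lens; pixels are square), "cx", "cy" (the principal point, pixels), "extrinsics" (4x4, takes a point from camera to world coordinates). Camera axes: x right, y down, z forward; pixel columns grow to the right and rows downward; lengths in mm; the calibration is good to about 2 mm. A picture is of the moment at which its call begins.
- ctrl.finish_job(): hands the job in, once; it reports no verdict.
Trained networks look in a picture, given as the dict that the camera call returned (one of the last four; its "shot" number tells which), for a name from the list of things; names that differ only in an ending like _2 or _b are one class to them, and where a whole thing is asked for, a point or a joint stands for the part that bears it (a point fixed in the world has none). Each returns a list of dicts, best first, with "score" (0 to 1); they miss things now and then, are a little off and sometimes report something else, mostly with a low value. They report only what shows in the picture. A call takes as long as a camera call.
- models.spot_in(picture, thing): "point" ([column, row] in pixels, amid what is visible of it).
- models.landmark_of(picture, thing): "point" ([column, row] in pixels: a listed point, or the origin of a listed thing).
The state is a dict: "clock": time; "qpos": joint angles; "qd": joint speeds; "tau": joint torques, N m; "eef_pos": TCP position; "tool_rot": TCP orientation; "force": force on the tool from outside, world axes, zero at the start; "torque": the same for the moment, N m; "width": finger opening in mm.
Only numpy, scipy, OpenCV 4.12 (cv2) and the standard library are available. Lean on these libraries where they do the work, as an engineer would, in place of code of your own. Each camera call takes 0.05 s, during which the arm holds its last target.

## Working session

There is one attempt and no reset: what is moved stays moved. The work goes in short steps, Python scripts to look and compute and a tool call to move; the robot and the scene stay as the last step left them, time stands still between calls to the robot, and variables do not carry over. Pictures are saved under pics/ and viewed, and the job is handed in when it is done.

Besides the shell and the picture viewer there is one more tool, called after "Request:" in YAML: its name, and indented under it one key for each argument. drive_tool: Moves the arm, as the interface text tells. Its arguments: {"type":"object","properties":{"deltas":{"type":"string"}},"required":["deltas"]}

```bash
mkdir -p pics
cat > h.py <<'E'
import numpy as np, cv2
from cell import ctrl, imaging, models
def px2w(p,u,v,z=None,win=2):
    f=p["color"].shape[0]/2/np.tan(np.radians(p["vfov"])/2)
    E=np.array(p["extrinsics"])
    d=np.array([(u-p["cx"])/f,(v-p["cy"])/f,1.0])
    if z is None:
        u0,v0=int(round(u)),int(round(v)); w=p["range_z"][max(0,v0-win):v0+win+1,max(0,u0-win):u0+win+1]
        w=w[w>0]; r=np.median(w) if w.size else np.nan
        return E[:3,:3]@(d*r)+E[:3,3]
    D=E[:3,:3]@d; o=E[:3,3]
    return o+D*(z-o[2])/D[2]
def w2px(p,X):
    f=p["color"].shape[0]/2/np.tan(np.radians(p["vfov"])/2)
    E=np.linalg.inv(np.array(p["extrinsics"])); c=E[:3,:3]@np.array(X)+E[:3,3]
    return c[0]/c[2]*f+p["cx"],c[1]/c[2]*f+p["cy"]
def save(p,n): cv2.imwrite(f"pics/{n}.png",p["color"][:,:,::-1])
E
python3 - <<'E'
from h import *
np.set_printoptions(precision=1,suppress=True)
s=ctrl.read_state();print({k:np.round(v,3) for k,v in s.items()})
for n in("top","side"):
    p=imaging.get_image(n);save(p,n+"0");print(n,p["vfov"],np.array(p["extrinsics"])[:3,3])
    for t,z in(("bar",118),("knob",82),("hinge",80),("chest",0),("light_a_mid",11),("light_b_mid",11),("light_c_mid",11),("jar_mid",45),("tape_mid",12),("driver_mid",12),("tub_mid",25)):
        for r in models.landmark_of(p,t)[:3 if 'light' in t else 2]: print(t,round(r["score"],2),np.array(r["point"]),px2w(p,*r["point"]),px2w(p,*r["point"],z=z))
E
```

```text
{'clock': np.float64(0.0), 'qpos': array([ 1.1,  0.6,  0. ,  1.5, -0. ,  1. , -0. ]), 'qd': array([ 0.,  0.,  0.,  0.,  0., -0.,  0.]), 'tau': array([ -0. , -56.3,   1.2, -19.3,   0. ,   0. ,   0. ]), 'eef_pos': array([ 274.8, -588.4,  230.4]), 'tool_rot': array([-3.1, -0. ,  0.4]), 'force': array([-0.1, -0.2, -0.1]), 'torque': array([ 0., -0.,  0.]), 'width': np.float64(85.253)}
top 55.54743560338668 [ 416.3  -42.9 1164.8]
bar 0.93 [268.8 231.1] [465.2  -9.2 121.3] [465.4  -9.1 118. ]
knob 0.49 [322.5 222.2] [ 492.7 -151.9   97.7] [ 493.8 -153.5   82. ]
hinge 0.8 [276.7 151.3] [687.2 -25.3  87.4] [689.  -25.2  80. ]
chest 0.57 [283.1 185.6] [591.4 -44.6  89.6] [606.  -44.7   0. ]
light_a_mid 0.98 [281.1 255.9] [400.  -42.5  23.5] [399.8 -42.5  11. ]
light_a_mid 0.53 [281.3 188. ] [584.7 -39.8  89.4] [597.  -39.6  11. ]
light_b_mid 0.76 [354.5 189.5] [ 594.6 -251.6   21.8] [ 596.3 -253.6   11. ]
light_c_mid 0.93 [213.8 215.6] [511.6 153.2  21.9] [512.6 155.   11. ]
jar_mid 0.75 [134.7 236. ] [447.2 352.8  89.3] [448.4 369.1  45. ]
tape_mid 0.93 [160.9 274.4] [340.5 303.8  -0.5] [341.
[... 486 characters left out ...]
76 [254.6 239.8] [506.9  74.4  88.4] [592.5 -34.9   0. ]
light_a_mid 0.8 [316.  264.2] [385.4 -10.8  21.9] [392.4 -24.3  11. ]
light_b_mid 0.31 [309.2 208.9] [ 488.1 -141.5   84.9] [ 556.6 -263.4   11. ]
light_b_mid 0.23 [252.1 358.7] [343.6 292.3   0.2] [337.6 299.8  11. ]
light_c_mid 0.71 [230.2 281.7] [506.4 165.   22.6] [516.4 154.1  11. ]
jar_mid 0.93 [184.2 346.7] [415.7 386.3  66.5] [432.  373.3  45. ]
tape_mid 0.82 [250.7 360.9] [342.9 297.4  -0.5] [336.  305.9  12. ]
tape_mid 0.73 [221.1 204.5] [694.9 -17.8  83.8] [ 790.  -118.6   12. ]
driver_mid 0.55 [376.3 208.7] [ 388.2 -386.    14.5] [ 389.8 -390.7   12. ]
tub_mid 0.94 [325.2 179. ] [ 608.7 -454.5   30.8] [ 614.8 -466.3   25. ]
```

View pics/top0.png

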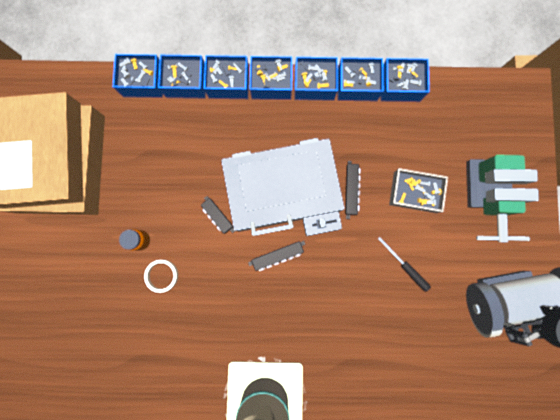

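View pics/side0.png

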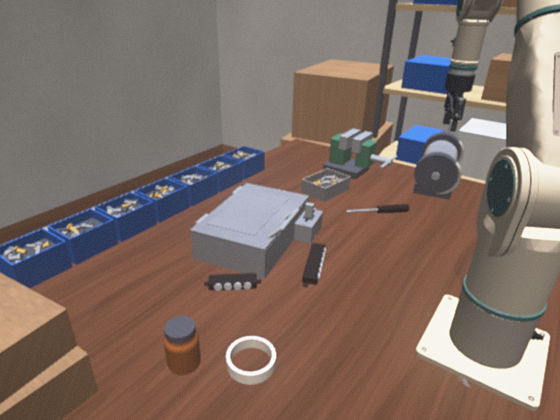

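Run:
```python
from h import *
np.set_printoptions(precision=3,suppress=True)
s=ctrl.read_state();print(s["tool_rot"],s["clock"])
p=imaging.get_image("top")
f=420/2/np.tan(np.radians(p["vfov"])/2);E=np.array(p["extrinsics"])
v,u=np.mgrid[:420,:560];r=p["range_z"].astype(float)
P=np.stack([(u-p["cx"])/f*r,(v-p["cy"])/f*r,r],-1)@E[:3,:3].T+E[:3,3]
ok=(r>0)
m=ok&(abs(P[...,2]-88)<5)&(P[...,0]>480)&(P[...,0]<720)&(abs(P[...,1]+30)<200)
n,l,st,c=cv2.connectedComponentsWithStats(m.astype(np.uint8)); k=1+st[1:,4].argmax(); 
q=P[l==k][:,:2].astype(np.float32); print("lid",len(q),cv2.minAreaRect(q),P[l==k][:,2].mean())
m=ok&(P[...,2]>108)&(P[...,2]<130)&(P[...,0]>430)&(P[...,0]<520)&(abs(P[...,1]+30)<200)
q=P[m];print("bar",len(q),q.mean(0),q.min(0),q.max(0),cv2.minAreaRect(q[:,:2].astype(np.float32)))
m=ok&(P[...,2]>92)&(P[...,2]<105)&(P[...,0]>450)&(P[...,0]<540)&(P[...,1]<-110)&(P[...,1]>-200)
q=P[m];print("knob",len(q),q.mean(0),cv2.minAreaRect(q[:,:2].astype(np.float32)))
m=ok&(P[...,2]>48)&(P[...,2]<60)&(P[...,0]>430)&(P[...,0]<540)&(P[...,1]<-80)&(P[...,1]>-230)
q=P[m];print("housing",len(q),q.mean(0),q.min(0),q.max(0),cv2.minAreaRect(q[:,:2].astype(np.float32)))
a=p["color"][130:280,190:400,::-1];cv2.imwrite("pics/crop0.png",cv2.resize(a,None,fx=3.5,fy=3.5,interpolation=2))
```

```text
[ 3.142 -0.     0.437] 1.2
lid 7755 ((600.64892578125, -40.21038818359375), (208.48086547851562, 304.2904357910156), 12.062236785888672) 88.66085488517636
bar 187 [470.44  -16.456 120.775] [454.374 -69.719 108.009] [498.881  38.297 128.514] ((475.985107421875, -15.667594909667969), (25.015945434570312, 109.52787017822266), 12.34598159790039)
knob 52 [ 498.331 -148.091   96.763] ((508.4708251953125, -139.25765991210938), (48.41673278808594, 46.45716857910156), 76.05851745605469)
housing 571 [ 493.322 -154.729   55.271] [ 459.461 -208.211   48.666] [528.286 -82.154  59.943] ((491.37957763671875, -146.192138671875), (50.117897033691406, 120.42707061767578), 11.939602851867676)
```

View pics/crop0.png

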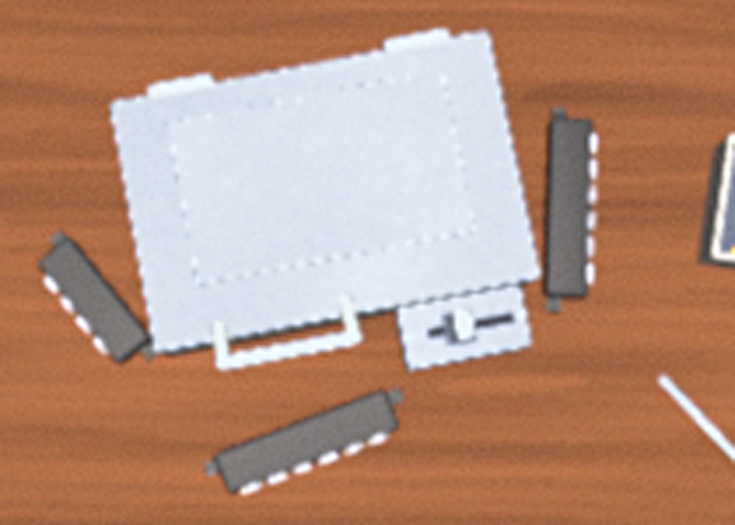

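The top view shows the chest turned about +12°. The bar is at about (270,231), the knob at (322,222), and light_a lies in front of the bar at (278,256). I'll refine the bar and work out the first move.

```bash
cat >> h.py <<'E'
YAW=np.radians(12.06)
cx_=np.array([np.cos(YAW),np.sin(YAW)]);cy_=np.array([-np.sin(YAW),np.cos(YAW)])
def togo(X,psi=np.pi/2+YAW):
    s=ctrl.read_state();e=np.array(s["eef_pos"]);r=s["tool_rot"]
    from scipy.spatial.transform import Rotation as Ro
    R=Ro.from_euler("xyz",r).as_matrix()
    print("clock",round(s["clock"],2),"eef",np.round(e,1),"rot",np.round(r,4),"F",np.round(s["force"],1),"w",round(s["width"],1))
    print("tool shift m",np.round(R.T@(np.array(X)-e)/1000,4),"turn deg",round(-np.degrees((psi-r[2]+np.pi)%(2*np.pi)-np.pi),2))
E
python3 - <<'E'
from h import *
np.set_printoptions(precision=1,suppress=True)
p=imaging.get_image("top")
f=420/2/np.tan(np.radians(p["vfov"])/2);E=np.array(p["extrinsics"])
v,u=np.mgrid[:420,:560];r=p["range_z"].astype(float)
P=np.stack([(u-p["cx"])/f*r,(v-p["cy"])/f*r,r],-1)@E[:3,:3].T+E[:3,3]
ok=r>0
def loc(q): return np.c_[q[:,:2]@cx_,q[:,:2]@cy_,q[:,2]]
m=ok&(abs(P[...,2]-88)<5)&(P[...,0]>480)&(P[...,0]<720)&(abs(P[...,1]+30)<200)
L=loc(P[m]);print("lid x pct",np.percentile(L[:,0],[.2,1,2,97,98,99,99.8]),"y",np.percentile(L[:,1],[.2,1,2,98,99,99.8]))
m=ok&(P[...,2]>112)&(P[...,2]<130)&(P[...,0]>430)&(P[...,0]<520)&(abs(P[...,1]+30)<200)
L=loc(P[m])
for a in range(-65,65,10):
    k=L[(L[:,1]-112*0+0>a+85-85)&(L[:,1]<a+10)]
    # local y of bar approx -113..
L0=L[:,1];print("bar y pct",np.percentile(L0,[0,2,50,98,100]))
h,e=np.histogram(L[:,0],bins=np.arange(430,500,4));print(e[:-1],h)
mid=(L0.min()+L0.max())/2
k=L[abs(L0-mid)<40];print("mid strip",len(k),k.mean(0),np.percentile(k[:,0],[2,50,98]))
X=k[:,0].mean()*cx_+mid*cy_;print("bar world",X)
m=ok&(P[...,2]>48)&(P[...,2]<60)&(P[...,0]>430)&(P[...,0]<540)&(P[...,1]<-80)&(P[...,1]>-230)
L=loc(P[m]);print("housing",np.percentile(L,[2,98],axis=0))
m=ok&(P[...,2]>90)&(P[...,2]<105)&(P[...,0]>470)&(P[...,0]<515)&(P[...,1]<-125)&(P[...,1]>-175)
L=loc(P[m]);print("knob",len(L),np.median(L,0),np.percentile(L,[2,98],axis=0))
togo([X[0],X[1],200])
E
```

```text
lid x pct [474.9 476.8 479.2 670.  672.3 674.4 679.8] y [-315.9 -313.4 -310.4  -19.3  -16.2  -13.6]
bar y pct [-169.6 -168.  -115.7  -63.1  -61.7]
[430 434 438 442 446 450 454 458 462 466 470 474 478 482 486 490 494] [ 0  0  0  0  0 67 62 35  8  6  0  0  0  0  0  0  0]
mid strip 115 [ 454.8 -115.3  122.1] [450.1 454.7 459.5]
bar world [468.9 -18.1]
housing [[ 425.7 -302.4   50.3]
 [ 474.8 -205.8   59.3]]
knob 43 [ 449.3 -249.7   97.6] [[ 439.9 -257.    91.6]
 [ 459.4 -243.6  101.7]]
clock 1.3 eef [ 275.  -589.   231.3] rot [-3.1 -0.   0.4] F [ 0.1 -0.5 -0.9] w 85.3
tool shift m [ 0.4 -0.4  0. ] turn deg -77.04
```

Bar, lid, housing and knob agree with the given layout: chest-local bar (455,-115) and knob (449.5,-250).

Run:
```python
from h import *
togo([468.9,-18.1,200])
```

```text
clock 1.3 eef [ 275.  -589.   231.3] rot [-3.1416 -0.      0.4368] F [ 0.1 -0.5 -0.9] w 85.3
tool shift m [ 0.4172 -0.4353  0.0313] turn deg -77.04
```

Request:
drive_tool:
  deltas: "0.035 -0.036 0.003 -7 0.045; 0.07 -0.073 0.006 -14 0.045; 0.108 -0.113 0.009 -21 0.045; 0.146 -0.152 0.012 -28 0.045; 0.184 -0.192 0.015 -35 0.045; 0.222 -0.232 0.018 -42 0.045; 0.26 -0.271 0.021 -49 0.045; 0.3 -0.313 0.024 -56 0.045; 0.338 -0.353 0.027 -63 0.045; 0.372 -0.388 0.03 -70 0.045; 0.4 -0.417 0.031 -75 0.045; 0.4172 -0.4353 0.0313 -77 0.045"

```text
clock: 2.8
eef_pos: [469.7, -15.8, 200.2]
tool_rot: [3.14, -0.0, 1.785]
force: [-0.6, 0.1, -0.1]
width: 44.8
```

Run:
```python
from h import *
p=imaging.get_image("top");save(p,"top1");q=imaging.get_image("side");save(q,"side1")
a=q["color"][120:330,150:430,::-1];cv2.imwrite("pics/sc1.png",cv2.resize(a,None,fx=2.7,fy=2.7,interpolation=2))
togo([468.9,-18.1,99])
```

```text
clock 2.9 eef [470.1 -14.9 200.3] rot [ 3.1395e+00 -1.3000e-03  1.7859e+00] F [-0.7 -0.2  0.6] w 45.3
tool shift m [-0.003  -0.002   0.1013] turn deg 0.27
```

View pics/sc1.png

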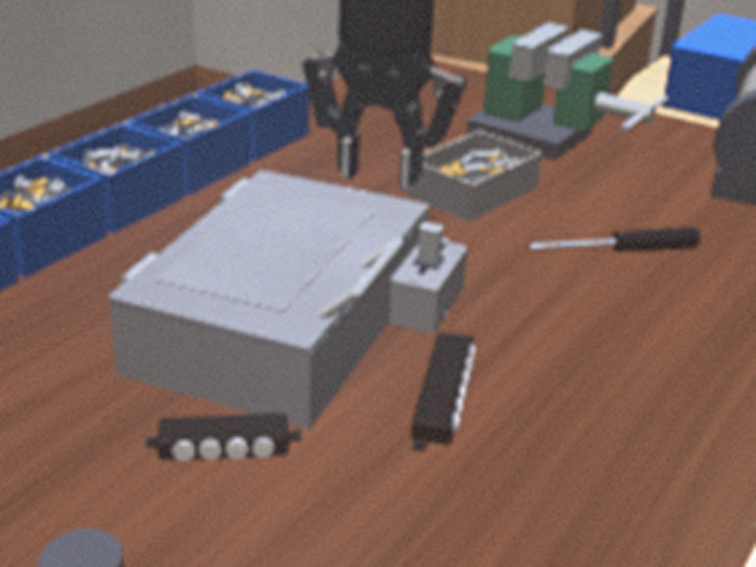

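The gripper is open above the bar with its jaws across it, in line. Next I descend and close.

Request:
drive_tool:
  deltas: "0 0 0.02 0.2 0.045; 0 0 0.045 0.2 0.045; 0 0 0.07 0.2 0.045; 0 0 0.09 0.2 0.045; 0 0 0.1 0.2 0.045; 0 0 0.102 0.2 0.045; 0 0 0.102 0.2 0.045"

```text
clock: 3.78
eef_pos: [469.3, -18.3, 98.5]
tool_rot: [3.141, 0.0, 1.777]
force: [-0.6, 0.3, -0.1]
width: 45.1
```

Run:
```python
from h import *
q=imaging.get_image("side");
a=q["color"][120:330,150:430,::-1];cv2.imwrite("pics/sc2.png",cv2.resize(a,None,fx=2.7,fy=2.7,interpolation=2))
togo([468.9,-18.1,99])
```

```text
clock 3.83 eef [469.4 -18.2  98.6] rot [3.1403e+00 4.0000e-04 1.7769e+00] F [ 0.4 -0.   0. ] w 45.0
tool shift m [ 0.0002 -0.0005 -0.0004] turn deg -0.25
```

View pics/sc2.png

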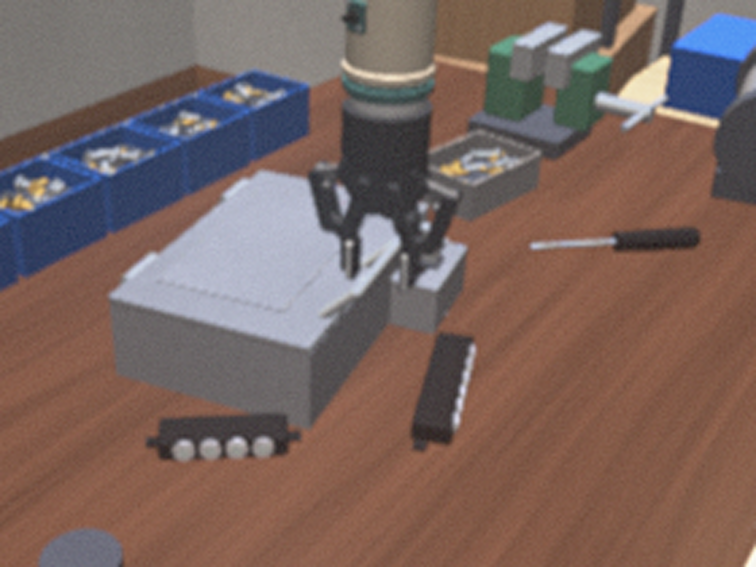

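The fingers straddle the bar. I close, then tug gently.

Request:
drive_tool:
  deltas: "0 0 0 0 0.02; 0 0 0 0 0.005; 0 0 0 0 0.0; 0 0 0 0 0.0; 0 0 0 0 0; 0 0 0 0 0"

```text
clock: 4.58
eef_pos: [469.9, -17.9, 98.5]
tool_rot: [3.139, 0.0, 1.777]
force: [2.2, -0.0, 5.8]
width: 7.9
```

Request:
drive_tool:
  deltas: "0 0 -0.002 0 0; 0 0 -0.004 0 0; 0 0 -0.006 0 0; 0 0 -0.008 0 0; 0 0 -0.008 0 0; 0 0 -0.008 0 0"

```text
clock: 5.32
eef_pos: [471.2, -17.6, 106.1]
tool_rot: [3.137, -0.0, 1.777]
force: [7.1, -0.1, -5.6]
width: 7.7
```

Request:
drive_tool:
  deltas: "0 0 -0.002 0 0; 0 0 -0.004 0 0; 0 0 -0.006 0 0; 0 0 -0.007 0 0; 0 0 -0.007 0 0"

```text
clock: 5.95
eef_pos: [471.5, -17.5, 108.3]
tool_rot: [3.139, -0.004, 1.777]
force: [20.5, 0.7, -63.4]
width: 7.7
```

It stopped dead about 10 mm up at 63 N, so the lid is caught. I lower it, release, and go up.

Request:
drive_tool:
  deltas: "0 0 0.004 0 0; 0 0 0.008 0 0; 0 0 0.012 0 0; 0 0 0.015 0 0; 0 0 0.015 0 0; 0 0 0.015 0 0.03; 0 0 0.015 0 0.045; 0 0 0.015 0 0.045; 0 0 0.0 0 0.045; 0 0 -0.025 0 0.045; 0 0 -0.055 0 0.045; 0 0 -0.065 0 0.03"

```text
clock: 7.45
eef_pos: [469.3, -18.1, 179.2]
tool_rot: [3.14, 0.0, 1.777]
force: [0.0, -1.1, -0.5]
width: 30.1
```

Run:
```python
from h import *
q=imaging.get_image("side");
a=q["color"][120:330,150:430,::-1];cv2.imwrite("pics/sc3.png",cv2.resize(a,None,fx=2.7,fy=2.7,interpolation=2))
X=449.5*cx_+(-249.7+7+11+8)*cy_;print(X)
togo([*X,150]);togo([*X,68])
```

```text
[ 486.31819694 -124.84611058]
clock 7.5 eef [469.5 -18.2 179.5] rot [3.1394e+00 8.0000e-04 1.7769e+00] F [ 0.4 -0.3  0.9] w 30.2
tool shift m [-0.1078 -0.0054  0.0296] turn deg -0.25
clock 7.5 eef [469.5 -18.2 179.5] rot [3.1394e+00 8.0000e-04 1.7769e+00] F [ 0.4 -0.3  0.9] w 30.2
tool shift m [-0.1078 -0.0056  0.1116] turn deg -0.25
```

View pics/sc3.png

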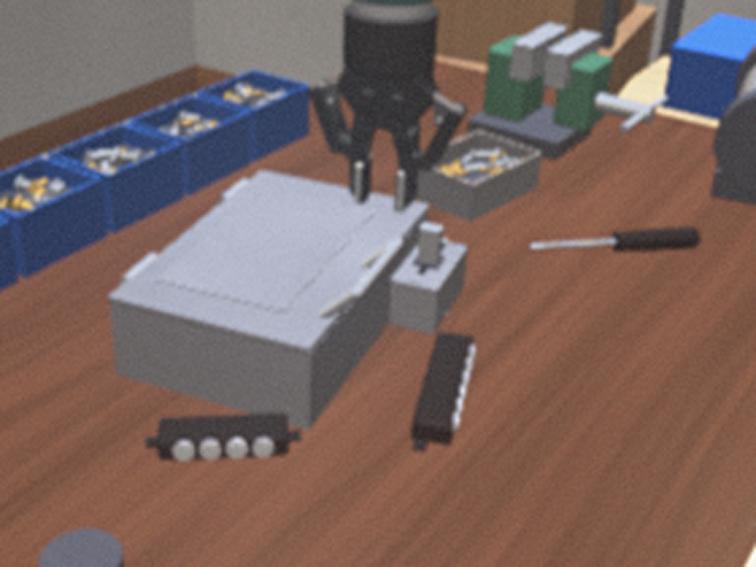

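Request:
drive_tool:
  deltas: "-0.025 -0.001 0 0 0; -0.055 -0.003 0 0 0; -0.085 -0.005 0 0 0; -0.102 -0.006 0 0 0; -0.107 -0.006 0 0 0; -0.107 -0.006 0.02 0 0; -0.107 -0.006 0.045 0 0; -0.107 -0.006 0.07 0 0; -0.107 -0.006 0.09 0 0; -0.107 -0.006 0.106 0 0; -0.107 -0.006 0.111 0 0; -0.107 -0.006 0.111 0 0"

```text
clock: 9.0
eef_pos: [484.9, -123.2, 67.0]
tool_rot: [-3.141, -0.001, 1.778]
force: [-0.3, 0.1, -0.4]
width: 0.3
```

Run:
```python
from h import *
q=imaging.get_image("side");
a=q["color"][120:330,150:430,::-1];cv2.imwrite("pics/sc4.png",cv2.resize(a,None,fx=2.7,fy=2.7,interpolation=2))
X=449.5*cx_+(-249.7+7+11-20)*cy_;togo([*X,68])
```

```text
clock 9.05 eef [ 485.2 -123.4   67.3] rot [ 3.1411e+00 -1.0000e-04  1.7780e+00] F [-0.2  0.2  0.6] w -0.1
tool shift m [-0.0296  0.0009 -0.0007] turn deg -0.19
```

View pics/sc4.png

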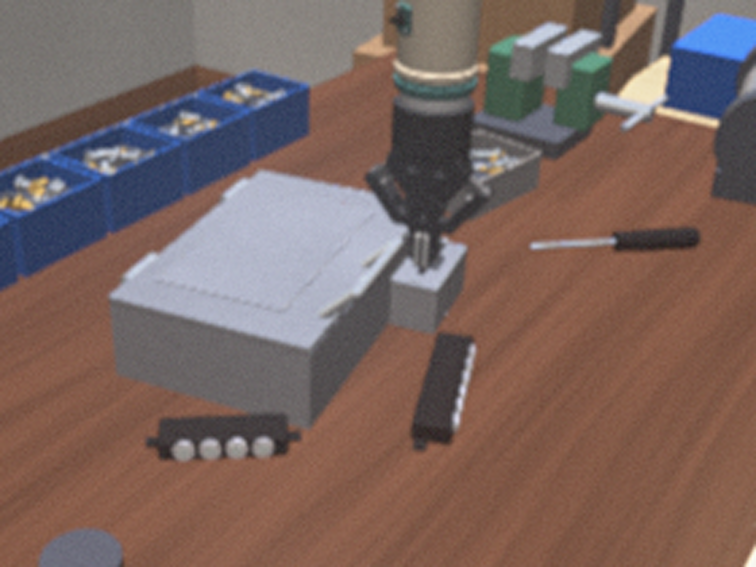

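The closed fingers stand beside the knob on its handle side. I push along tool -x and watch the force.

Request:
drive_tool:
  deltas: "-0.004 0 0 0 0; -0.008 0 0 0 0; -0.012 0 0 0 0; -0.015 0 0 0 0; -0.018 0 0 0 0; -0.021 0 0 0 0; -0.023 0 0 0 0; -0.025 0 0 0 0; -0.025 0 0 0 0"

```text
clock: 10.18
eef_pos: [490.0, -148.9, 66.9]
tool_rot: [-3.141, 0.0, 1.777]
force: [0.7, 0.6, 0.7]
width: 0.5
```

Request:
drive_tool:
  deltas: "-0.001 0 0 0 0; -0.002 0 0 0 0; -0.003 0 0 0 0; -0.003 0 0 0 0; -0.003 0 0 0 0"

```text
clock: 10.8
eef_pos: [490.3, -150.6, 66.9]
tool_rot: [-3.141, -0.001, 1.778]
force: [-0.3, 4.9, 1.4]
width: 0.1
```

Request:
drive_tool:
  deltas: "-0.002 0 0 0 0; -0.004 0 0 0 0; -0.004 0 0 0 0; -0.004 0 0 0 0"

```text
clock: 11.3
eef_pos: [490.2, -150.8, 67.0]
tool_rot: [-3.14, -0.005, 1.781]
force: [-3.2, 13.8, 7.0]
width: -0.2
```

Run:
```python
from h import *
q=imaging.get_image("side");
a=q["color"][120:330,150:430,::-1];cv2.imwrite("pics/sc5.png",cv2.resize(a,None,fx=2.7,fy=2.7,interpolation=2))
togo([468.9,-18.1,180])
```

```text
clock 11.35 eef [ 490.2 -150.8   67. ] rot [-3.1399 -0.0053  1.7805] F [-3.4 13.1  5.2] w 0.4
tool shift m [ 0.1348  0.0066 -0.1123] turn deg -0.05
```

View pics/sc5.png

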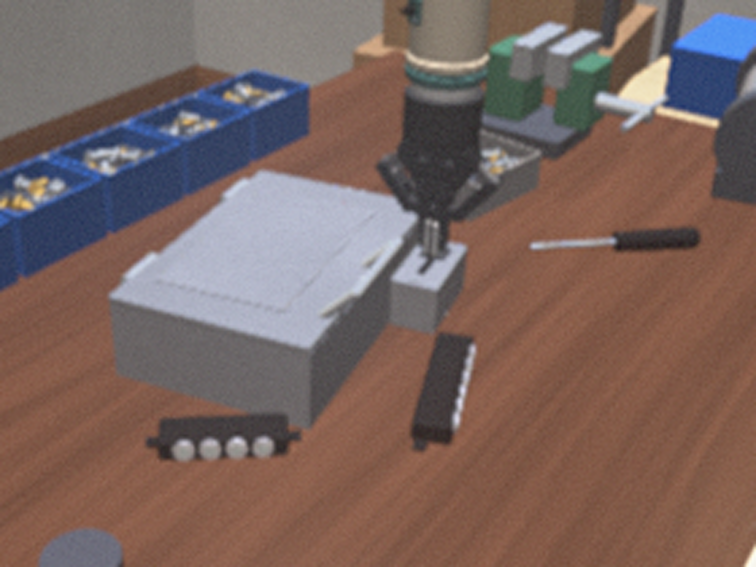

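The knob hit its stop. I back off, rise and return over the bar.

Request:
drive_tool:
  deltas: "0.007 0 0 0 0; 0.01 0 -0.02 0 0; 0.01 0 -0.06 0 0; 0.012 0.001 -0.095 0 0; 0.03 0.002 -0.111 0 0; 0.06 0.003 -0.111 0 0; 0.095 0.005 -0.111 0 0.03; 0.125 0.006 -0.111 0 0.045; 0.137 0.006 -0.111 0 0.045; 0.139 0.006 -0.111 0 0.045; 0.139 0.006 -0.111 0 0.045"

```text
clock: 12.72
eef_pos: [469.0, -19.1, 177.8]
tool_rot: [-3.141, 0.001, 1.776]
force: [0.1, 0.0, -0.6]
width: 44.9
```

Run:
```python
from h import *
q=imaging.get_image("side");
a=q["color"][120:330,150:430,::-1];cv2.imwrite("pics/sc6.png",cv2.resize(a,None,fx=2.7,fy=2.7,interpolation=2))
for r in models.landmark_of(q,"knob")[:2]: 
    X=px2w(q,*r["point"],z=82);print(r["score"],X,X[:2]@cx_,X[:2]@cy_)
togo([468.9,-18.1,98.5])
```

```text
0.6 [ 494.49359225 -154.50520849   82.        ] 451.29810891360665 -254.4126355316863
clock 12.82 eef [469.  -19.3 177.9] rot [-3.1414e+00  5.0000e-04  1.7752e+00] F [ 0.5 -0.1  0.4] w 45.0
tool shift m [0.0012 0.0001 0.0794] turn deg -0.35
```

View pics/sc6.png

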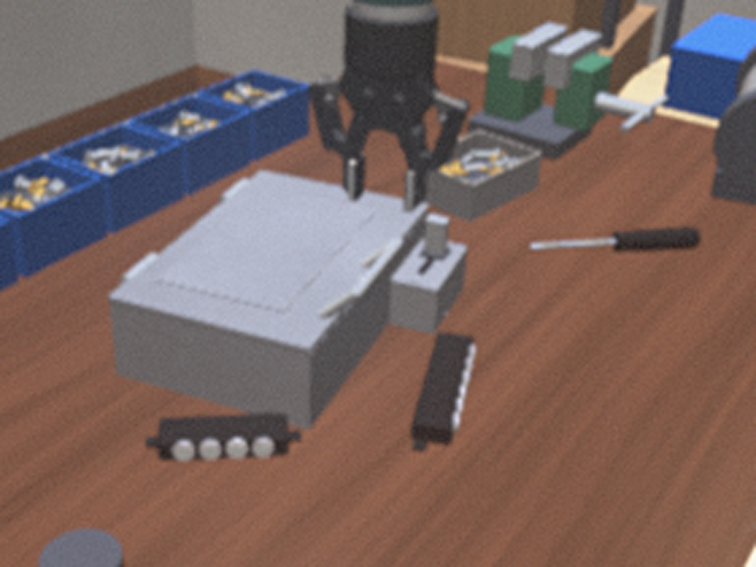

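Run:
```python
from h import *
p=imaging.get_image("top")
f=420/2/np.tan(np.radians(p["vfov"])/2);E=np.array(p["extrinsics"])
v,u=np.mgrid[:420,:560];r=p["range_z"].astype(float)
P=np.stack([(u-p["cx"])/f*r,(v-p["cy"])/f*r,r],-1)@E[:3,:3].T+E[:3,3]
m=(r>0)&(P[...,2]>90)&(P[...,2]<105)&(P[...,0]>470)&(P[...,0]<520)&(P[...,1]<-125)&(P[...,1]>-205)
L=P[m];print(len(L),np.median(L,0),np.median(L[:,:2]@cx_),np.percentile(L[:,:2]@cy_,[2,50,98]))
a=p["color"][130:280,190:400,::-1];cv2.imwrite("pics/crop6.png",cv2.resize(a,None,fx=3.5,fy=3.5,interpolation=2))
```

```text
49 [ 496.16863772 -169.20647947   97.06888333] 450.2308830034581 [-276.43659333 -268.84071042 -237.36081728]
```

View pics/crop6.png

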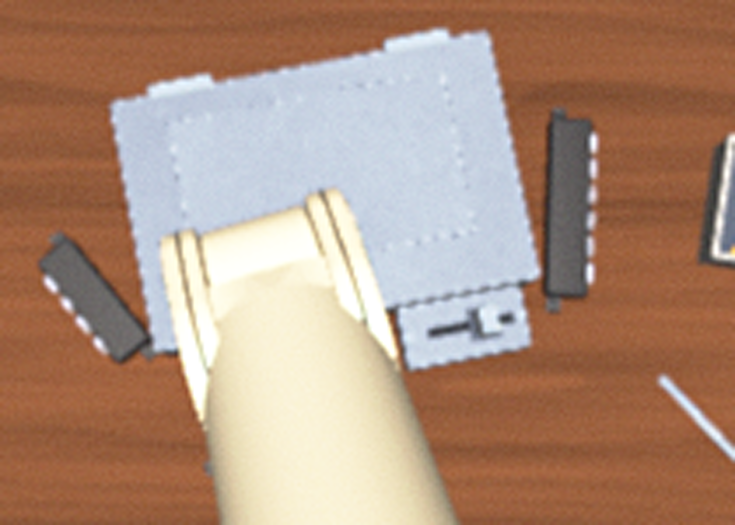

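In the top view the knob has moved about 19–20 mm, so the catch is free. I descend and grip.

Request:
drive_tool:
  deltas: "0 0 0.02 0 0.045; 0 0 0.045 0 0.045; 0 0 0.068 0 0.045; 0 0 0.078 0 0.045; 0 0 0.079 0 0.045; 0 0 0.079 0 0.02; 0 0 0.079 0 0; 0 0 0.079 0 0; 0 0 0.079 0 0; 0 0 0.079 0 0; 0 0 0.079 0 0"

```text
clock: 14.25
eef_pos: [470.0, -18.0, 99.8]
tool_rot: [3.139, 0.001, 1.777]
force: [0.5, -1.0, 5.6]
width: 8.1
```

Request:
drive_tool:
  deltas: "0 0 -0.003 0 0; 0 0.001 -0.006 0 0; 0 0.002 -0.009 0 0; 0 0.003 -0.012 0 0; 0 0.003 -0.015 0 0; 0 0.004 -0.018 0 0; 0 0.004 -0.018 0 0"

```text
clock: 15.12
eef_pos: [473.4, -17.2, 117.3]
tool_rot: [3.14, 0.0, 1.777]
force: [6.2, -0.8, -4.7]
width: 7.9
```

The lid passed the 10 mm point with only its weight on the wrist, so it is free. I follow the arc.

Request:
drive_tool:
  deltas: "0 0.003 -0.010 0 0; 0 0.006 -0.0196 0 0; 0 0.0095 -0.029 0 0; 0 0.0133 -0.0377 0 0; 0 0.0177 -0.0465 0 0; 0 0.0223 -0.055 0 0; 0 0.0273 -0.0633 0 0; 0 0.0327 -0.0714 0 0; 0 0.0385 -0.0793 0 0; 0 0.0445 -0.0869 0 0; 0 0.0445 -0.0869 0 0"

```text
clock: 16.5
eef_pos: [515.1, -8.3, 204.3]
tool_rot: [-3.139, 0.0, 1.777]
force: [-4.6, -1.3, 0.1]
width: 7.9
```

Run:
```python
from h import *
q=imaging.get_image("side");
a=q["color"][100:310,150:430,::-1];cv2.imwrite("pics/sc7.png",cv2.resize(a,None,fx=2.7,fy=2.7,interpolation=2))
togo([468.9,-18.1,98.5])
```

```text
clock 16.55 eef [514.9  -8.3 204. ] rot [-3.1387e+00  2.0000e-04  1.7770e+00] F [-5.1 -0.6  0.9] w 7.6
tool shift m [-1.000e-04 -4.670e-02  1.057e-01] turn deg -0.24
```

View pics/sc7.png

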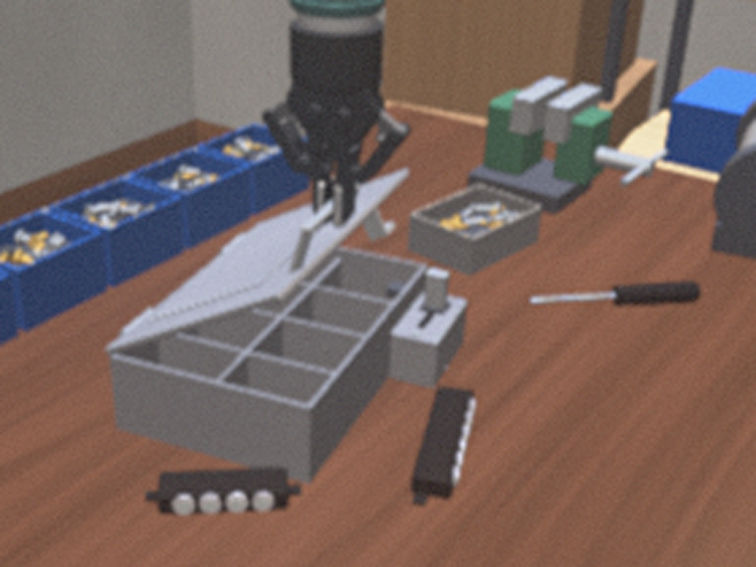

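The lid stands near 30°, the bar is in the fingers, and nothing else has moved. On to 45°.

Request:
drive_tool:
  deltas: "0 0.006 -0.0073 0 0; 0 0.0125 -0.0145 0 0; 0 0.0193 -0.0213 0 0; 0 0.0264 -0.0278 0 0; 0 0.0338 -0.034 0 0; 0 0.0415 -0.0397 0 0; 0 0.0415 -0.0397 0 0; 0 0.0415 -0.0397 0 0; 0 0.0415 -0.0397 0 0; 0 0.0415 -0.0397 0 0"

```text
clock: 17.8
eef_pos: [555.3, 0.3, 244.6]
tool_rot: [-3.138, 0.0, 1.777]
force: [-9.7, -2.2, 8.2]
width: 7.6
```

Run:
```python
from h import *
q=imaging.get_image("side");
a=q["color"][70:280,150:430,::-1];cv2.imwrite("pics/sc8.png",cv2.resize(a,None,fx=2.7,fy=2.7,interpolation=2))
togo([468.9,-18.1,98.5])
s=ctrl.read_state();e=s["eef_pos"]
H=675-np.dot(e[:2],cx_);V=e[2]+19-80;print(H,V,np.hypot(H,V),"theta",np.arctan2(V,H)-np.radians(9.8))
for r in models.landmark_of(q,"bar")[:2]:print(r["score"],r["point"],px2w(q,*r["point"]))
p=imaging.get_image("top")
for n,im in(("top",p),("side",q)):
    for t,z in(("light_a_mid",11),("light_b_mid",11),("light_c_mid",11),("jar_mid",45),("tape_mid",12),("driver_mid",12),("tub_mid",25)):
        for r in models.landmark_of(im,t)[:1]: print(n,t,round(r["score"],2),np.round(px2w(im,*r["point"],z=z)))
```

```text
clock 17.85 eef [5.553e+02 3.000e-01 2.446e+02] rot [-3.1380e+00  2.0000e-04  1.7772e+00] F [-9.3 -0.8  7.4] w 7.5
tool shift m [-0.0003 -0.0878  0.1464] turn deg -0.23
131.91367502312175 183.6292791389024 226.09938039538878 theta 0.7768056596157417
0.66 [254.5, 158.4] [551.26479832  16.4446666  262.43199846]
top light_b_mid 0.73 [ 595. -253.   11.]
top light_c_mid 0.6 [514. 145.  11.]
top jar_mid 0.79 [442. 373.  45.]
top tape_mid 0.9 [346. 297.  12.]
top driver_mid 0.62 [ 389. -383.   12.]
top tub_mid 0.84 [ 592. -426.   25.]
side light_a_mid 0.7 [392. -25.  11.]
side light_b_mid 0.23 [ 621. -480.   11.]
side light_c_mid 0.95 [518. 149.  11.]
side jar_mid 0.57 [435. 373.  45.]
side tape_mid 0.94 [338. 302.  12.]
side driver_mid 0.55 [ 394. -416.   12.]
side tub_mid 0.56 [ 590. -447.   25.]
```

View pics/sc8.png

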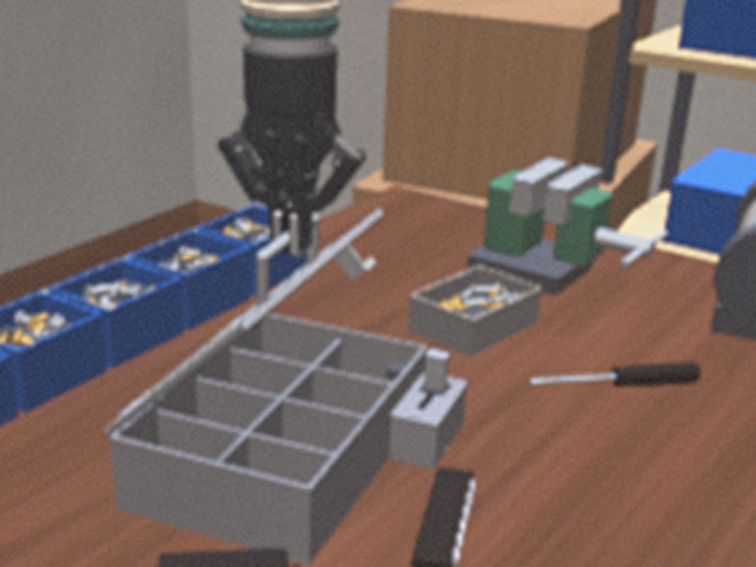

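Run:
```python
from h import *
s=ctrl.read_state();print(np.abs(s["qd"]).max(),s["width"],s["force"])
print(ctrl.finish_job())
```

```text
0.00201207898338439 7.655228078089523 [-9.49962082 -1.28060256  8.42793837]
the job is handed in; nothing more can be done
None
```

The lid is about half open and still held by its bar handle. I handed the job in at about 18 s.

- **Tug:** I gripped the bar and pulled up before touching the knob. The lid stopped dead about 10 mm up, at 63 N, so the catch was holding it.
- **Release:** With the lid back down, I slid the knob away from the handle to its stop. The top camera's depth data puts its travel at about 19–20 mm. The side-view network suggested only about 9 mm. I trusted the depth data and the stop I felt, and the lid then rose freely with only its weight on the wrist.
- **Final hold:** The gripper position gives a lid angle of about 0.78 rad (45°). The arm was standing still with the bar between the fingers (measured opening 7.6 mm, although the bar is 10 mm thick). A steady load of about 12 N remained on the tool because I commanded it slightly inside the lid's arc; I left it as it was.
- **Other things on the bench:** I saw no sign that anything moved. Most re-checked positions agree with the start to within about 10 mm.
    - **Driver:** the side view put it 26 mm off, but the top view showed about 9 mm.
    - **Light_a:** it was hidden from the top camera, but the side view shows it unmoved.
    - **Light_b:** the side view gave a low-score false hit, but the top view shows it unmoved.

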